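# Dial open the rod box

### The arm

A 6-joint arm with a two-finger parallel gripper is mounted at the origin on the work surface. World frame = base frame: x ahead of the robot, y to its left, z up, the work surface at z = 0. Lengths are in m, angles in rad, forces in N, time in s.
With the tool pointing down it reaches from about 0.25 to 0.8 m from the base axis. Payload 3.9 kg.
Tool frame: the origin (TCP) lies where the fingers leave the gripper's body, on its centre line; the fingertips stand 73 mm ahead of it and the grasp point (between the pads) lies env.tcp_to_grasp ahead of it (env.tcp_to_grasp is the distance from the TCP to the grasp point, in m); z points along the fingers, y is the direction in which the jaws open and shut (so a half turn about z gives the same grasp; the last joint's range is limited). The gripper opens to 85 mm and grips with 20 to 120 N. Pads are 22 mm wide; open, the fingers measure 114 mm over their backs; the gripper's body (76 mm by 85 mm) begins 54 mm behind the grasp point. The pads swing forward as they close: fully open they stand 13 mm farther back than shut.
Start: joints at [-1.118, 0.26, -0.138, 1.173, 0, 1.571], TCP at [0.23, -0.472, 0.304] pointing down, gripper open.
Joint ranges: [-2.78, 2.78], [-0.83, 1.72], [-1.28, 1.37], [-1.9, 2.12], [-1.57, 1.48], [-3.14, 3.14]. Speed limits (rad/s): [2.57, 2.57, 3.14, 3.14, 3.14, 3.14].

### API

Orientations are given as [roll, pitch, yaw] about the fixed x, y, z axes, in that order (R = Rz(yaw) Ry(pitch) Rx(roll)).
In Python, from rig import env, optics gives the robot as it stands.
- The arm moves only by the tool servo_tool, never from a script. Its argument "commands" is a list of rows, each a list of 7 numbers: the turn, a rotation vector about the tool's x, y, z in rad, then the shift along the tool's x, y, z in mm, then the opening, from -1 (shut) to 1 (fully open). A call has 1 to 10 rows; each row shifts and turns the commanded pose from where the row before left it, along the tool's axes as they then stand; what a row does not reach is not made up. A row lasts 1/10 s, in which the tool goes at most 50 mm and 8.59 degrees, less where a joint would pass 70% of its speed; a pose out of reach is approached as far as the arm can. A call with a gripper value outside its range is refused whole. The fingers move at their own pace and stop on an object; the grip force is fixed at half the most. Time passes only in rows, so rows that do not move let the fingers close. It gives the time, the measured TCP pose, the force and the opening at its end, in the units of the state.
- env.get_state(): the state, without advancing time (a new reading comes with each control period).
- optics.capture(name): name is "scene" or "top" or "wrist"; returns a dict with "frame" (480x640x3 uint8, red, green, blue), "mtx" (3x3 intrinsics, pixels), "distortion" ([k1, k2, p1, p2, k3] as OpenCV has them; the pictures are not rectified), "rvec" (rotation vector, rad) and "tvec" (3), from world to camera coordinates, as OpenCV has them. Camera axes: x right, y down, z forward; pixel columns grow to the right and rows downward; lengths in m; the calibration is good to about 2 mm. A picture is of the moment at which its call begins. There is no depth.
- env.sign_off(): hands the job in, once; it reports no verdict.
The state is a dict: "time_s": time; "joints": joint angles; "joint_velocities": joint speeds; "tau": joint torques, N m; "tool_pos": TCP position; "eef_rot": TCP orientation; "ft_force": force on the tool from outside, world axes, zero at the start; "torque": the same for the moment, N m; "opening": opening from 0.0 (shut) to 1.0 (fully open).
Only numpy, scipy, OpenCV 4.12 (cv2) and the standard library are available. Lean on these libraries where they do the work, as an engineer would, in place of code of your own. Each camera call takes 0.05 s, during which the arm holds its last target.

### The job

Dial the combination on the long rod box: turn its dial clockwise until the pointer is at the three-line mark, then anticlockwise past the two-line mark to the one-line mark, then clockwise again to the two-line mark, stopping for about half a second at each mark, and let go there. Leave the dial of the square box as it is.

Things in the scene. Friction and masses are not known exactly. Their poses are not given: they have to be found in the camera images.
- rod_box: long grey steel box, fixed, 240 mm along its y, 130 mm along its x, lid 85 mm above the table; origin under its centre, x towards the marked side, away from the robot. A square box (130 by 130 mm) of the same height and dial stands beside it, on either side. Marks: groups of 1, 2, 3 off-white radial lines on the fixed dark dial face, 40 to 54 mm from the dial's axis.
- rod_dial (a joint): angle of the long box's dial, rad; grows clockwise from above; stops at -1.0 and 1.0. Pointer at the middle of the two-line mark: 0, three-line: +0.6, one-line: -0.6. At 0 the pointer lies along the box's x. Starts at -0.45 to 0.25. Vertical axis, friction 0.05 N m, no spring: stays where left; a gripped dial turns with the gripper, so the whole turn fits one grasp.
- rod_dial_grip (a point): grip point on the dial's axis, over the box's centre, 119 mm above the table. Dial: aluminium disc 60 mm across, top 95 mm above the table, with an upright black bar 50 mm long, 14 mm thick, top 129 mm above the table. Axes turn with the dial: x along the bar to the pointer end (off-white line on half the bar and on a nose at the disc's rim), y across the 14 mm, z up.
- square_dial_tip (a point): tip of the pointer nose of the dial on the square box, 38 mm from that dial's axis, 95 mm above the table; x outward along the pointer. To be left alone.

How it is judged:
On the way, in this order (a step that is already met when the one before it is completed fails the run):
1. the long box's dial is at the three-line mark (within 0.2 rad) and stops there (value of joint rod_dial between 0.4 and 0.8 rad), for 0.2 s.
2. then turned back past the two-line mark to the one-line mark (within 0.2 rad) and stops there (value of joint rod_dial between -0.8 and -0.4 rad), for 0.2 s.
At the end, for the whole second after the job is handed in: The long box's dial rests at the two-line mark (within 0.2 rad, about 11 degrees), after the three-line and the one-line marks were dialled in that order, and it is let go (value of joint rod_dial between -0.2 and 0.2 rad and velocity of joint rod_dial between -0.05 and 0.05 rad/s); the robot touches nothing.
It fails at once if the square box's dial is turned (its pointer tip moved by more than 10 mm) (distance of square_dial_tip from where it was at the start of the episode above 0.01 m).
It also fails if it takes over 42 s, if anything falls off the work surface, if the arm or the gripper's body presses on something with over 40 N, if the wrist force passes 120 N, or if a joint passes its speed limit or range.

## Working session

There is one attempt and no reset: what is moved stays moved. The work goes in short steps, Python scripts to look and compute and a tool call to move; the robot and the scene stay as the last step left them, time stands still between calls to the robot, and variables do not carry over. Pictures are saved under pics/ and viewed, and the job is handed in when it is done.

Besides the shell and the picture viewer there is one more tool, called as a command line: name --pt "numbers of a row" for each row, then --argument value for the rest. servo_tool: Moves the arm, as the interface text tells. Its arguments: {"type":"object","properties":{"commands":{"type":"array"}},"required":["commands"]}

```bash
mkdir -p pics; ls
python3 - <<'E'
from rig import env, optics
import cv2
s=env.get_state(); print(s, env.tcp_to_grasp)
for n in ("top","scene"):
    c=optics.capture(n); cv2.imwrite(f"pics/{n}0.png",c["frame"][:,:,::-1]); print(n,c["mtx"],c["distortion"],c["rvec"],c["tvec"])
E
```

```text
pics
{'time_s': 0.0, 'joints': array([-1.11800035e+00,  2.60694341e-01, -1.39381869e-01,  1.17269082e+00,
        3.61142303e-06,  1.57079553e+00]), 'joint_velocities': array([-0.00122007, -0.00067312, -0.00068377, -0.00089527,  0.00109125,
       -0.00014702]), 'tau': array([-4.73349646e-04, -4.05677855e+01,  2.53922224e+01,  1.89791189e-02,
       -7.95139954e-05, -7.88234246e-06]), 'tool_pos': array([ 0.22944237, -0.47160851,  0.3030545 ]), 'eef_rot': array([-3.13962195e+00, -3.61297845e-06,  4.52796767e-01]), 'ft_force': array([ 0.42766206,  0.36316514, -0.00587776]), 'torque': array([ 0.010753  ,  0.00356633, -0.01389311]), 'opening': 0.9957271353491948} 0.0539
top [[454.28498886   0.         321.05940803]
 [  0.         454.28498886 234.65767212]
 [  0.           0.           1.        ]] [-0.00455476  0.          0.          0.          0.        ] [ 2.13605355 -2.18131385  0.05668947] [0.01984372 0.55673536 0.72145937]
scene [[489.90818294   0.         309.12087879]
 [  0.         489.90818294 249.81170929]
 [  0.           0.           1.        ]] [0.0108672 0.        0.        0.        0.       ] [ 2.33042508  1.12364396 -0.36650022] [-0.309998   -0.29607868  1.1610978 ]
```

View pics/top0.png

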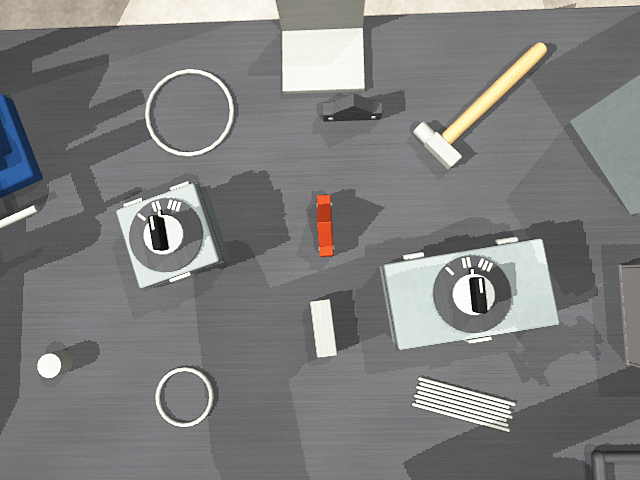

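View pics/scene0.png

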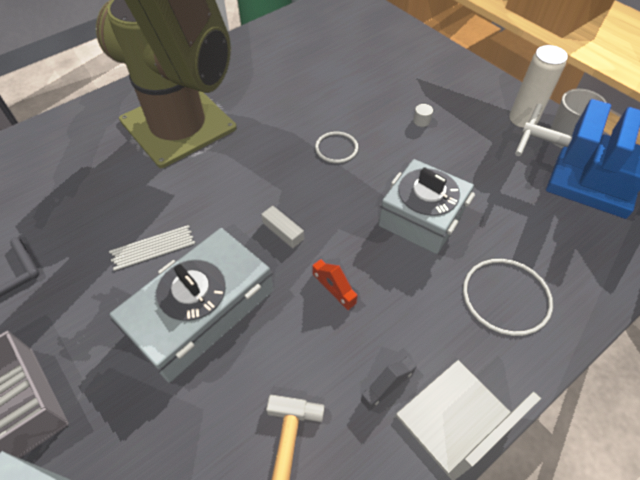

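The top view shows the long box at about (472,294) and the square box at about (168,235). Both are upright, with the marks towards the top of the image. I'll zoom in on the dial.

Run:
```python
import cv2
im=cv2.imread("pics/top0.png")
cv2.imwrite("pics/topz.png",cv2.resize(im[235:355,375:565],None,fx=4.2,fy=4.2,interpolation=cv2.INTER_CUBIC))
im=cv2.imread("pics/scene0.png")
cv2.imwrite("pics/scz.png",cv2.resize(im[225:375,105:280],None,fx=4,fy=4,interpolation=cv2.INTER_CUBIC))
```

```text
(no output)
```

View pics/topz.png

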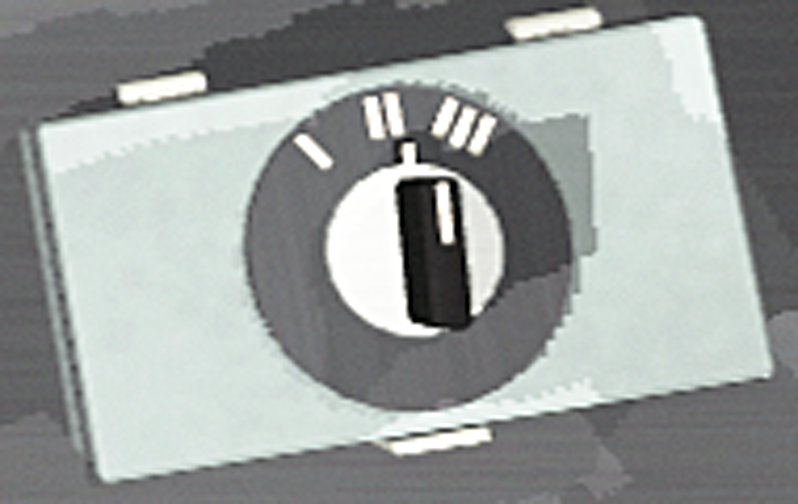

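View pics/scz.png

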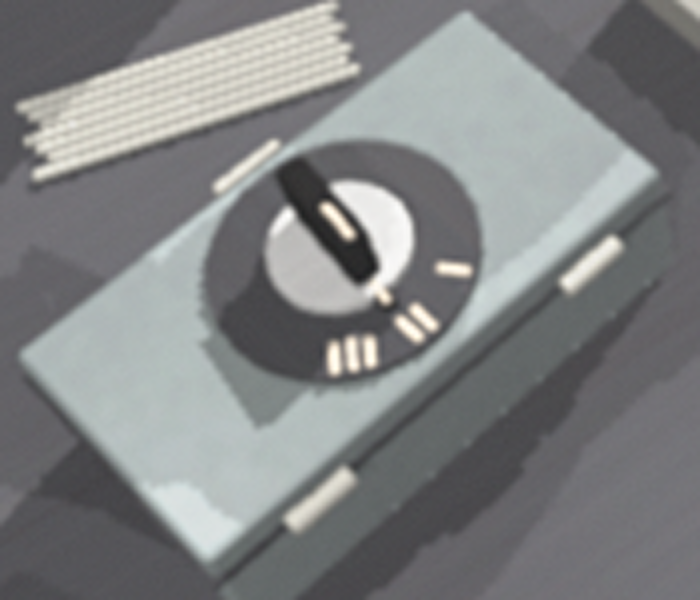

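```bash
cat > h.py <<'E'
import numpy as np, cv2
def back(c,px,z):
    px=np.array(px,float).reshape(-1,1,2)
    n=cv2.undistortPoints(px,c["mtx"],c["distortion"]).reshape(-1,2)
    R,_=cv2.Rodrigues(np.array(c["rvec"],float)); t=np.array(c["tvec"]).reshape(3)
    o=-R.T@t; d=np.c_[n,np.ones(len(n))]@R
    return o+d*((z-o[2])/d[:,2])[:,None]
E
python3 - <<'E'
from rig import env, optics
from h import *
def Z(p): return [(375+x/4.2-.4,235+y/4.2-.4) for x,y in p]
def S(p): return [(105+x/4-.4,225+y/4-.4) for x,y in p]
def ang(v): return np.arctan2(v[1],v[0])
for n,f,cor,tip,ln,marks in (("top",Z,[(38,125),(705,15),(772,372),(105,482)],(409,145),[(443,183),(449,240)],[(313,151),(384,117),(464,124)]),
 ("scene",S,[(470,12),(658,175),(212,565),(20,355)],(383,297),[(350,235),(325,204)],[(455,270),(417,323),(353,353)])):
    c=optics.capture(n)
    P=back(c,f(cor),.085); ce=P.mean(0); print(n,P[:,:2].round(4).tolist(),ce[:2])
    if n=="top": x=(P[0]+P[1]-P[2]-P[3]); y=P[0]-P[1]+P[3]-P[2]
    else: x=P[1]+P[2]-P[0]-P[3]; y=P[0]-P[3]+P[1]-P[2]
    a=ang(x); print("boxyaw",a,ang(y)-np.pi/2,np.linalg.norm(x)/2,np.linalg.norm(y)/2)
    t=back(c,f([tip]),.095)[0]-ce; print("tip",np.hypot(*t[:2]),"dial",a-ang(t))
    l=back(c,f(ln),.129); print("line dial",a-ang(l[0]-l[1]),(l-ce)[:,:2])
    for m in back(c,f(marks),.0865): print("mark",np.hypot(*(m-ce)[:2]),a-ang(m-ce))
E
```

```text
top [[0.505, -0.0866], [0.539, -0.3225], [0.4142, -0.3378], [0.38, -0.1061]] [ 0.45956379 -0.2132642 ]
boxyaw 0.13823704104655626 0.1449050219869752 0.12610032708954003 0.23630377734102945
tip 0.035695742111759826 dial 0.15633663795645644
line dial 0.08325442098878011 [[ 0.02276431 -0.00123183]
 [ 0.00409136 -0.00225956]]
mark 0.04589286623546446 -0.5881797826005004
mark 0.0460531343427732 0.02655026951526397
mark 0.048361920946574204 0.625503661705867
scene [[0.3859, -0.1068], [0.5093, -0.0912], [0.5448, -0.3224], [0.4179, -0.3405]] [ 0.46449155 -0.21522735]
boxyaw 0.1338408497741116 0.14410941388602239 0.12623829187121996 0.23491810082636852
tip 0.028140031356009124 dial 0.09726085271352831
line dial 0.10910738707735776 [[ 0.01655784  0.00092409]
 [-0.00194322  0.0004664 ]]
mark 0.04423820475709257 -0.6670327381727645
mark 0.0424767962614079 -0.023430704183535017
mark 0.042672362927998295 0.6343642289038008
```

servo_tool --pt "0 0 0.1 0 0 0 1" --pt "0 0 0.1 0 0 0 1" --pt "0 0 0.11 0 0 0 1" --pt "0 0 0.11 0 0 0 1"

```text
time_s: 0.6
tool_pos: [0.2296, -0.4719, 0.3036]
eef_rot: [-3.141, 0.0, 0.028]
ft_force: [-0.4, 0.4, 0.9]
opening: 0.997
```

servo_tool --pt "0 0 0 20 -20 0 1" --pt "0 0 0 25 -25 0 1" --pt "0 0 0 25 -25 0 1" --pt "0 0 0 25 -25 0 1" --pt "0 0 0 25 -25 0 1" --pt "0 0 0 25 -25 0 1" --pt "0 0 0 25 -25 0 1" --pt "0 0 0 25 -25 0 1" --pt "0 0 0 25 -30 0 1" --pt "0 0 0 20 -25 0 1"

```text
time_s: 1.6
tool_pos: [0.4624, -0.2128, 0.3037]
eef_rot: [-3.141, -0.0, 0.034]
ft_force: [-0.4, -0.4, -0.3]
opening: 0.999
```

servo_tool --pt "0 0 0 0 0 0 1" --pt "0 0 0 0 0 0 1" --pt "0 0 0 0 0 0 1"

```text
time_s: 1.9
tool_pos: [0.4608, -0.2148, 0.3037]
eef_rot: [3.141, 0.001, 0.032]
ft_force: [-0.0, -0.0, 0.3]
opening: 1.005
```

Run:
```python
from rig import env, optics
import cv2
c=optics.capture("wrist"); cv2.imwrite("pics/w1.png",c["frame"][:,:,::-1])
c=optics.capture("top"); cv2.imwrite("pics/t1.png",c["frame"][:,:,::-1])
s=env.get_state(); print(s["time_s"],s["tool_pos"],s["eef_rot"],s["joints"])
```

```text
2.0 [ 0.46070864 -0.21512411  0.30386468] [3.14148480e+00 3.32223904e-04 3.12240739e-02] [-4.36733100e-01  2.31913967e-01 -1.76533268e-01  1.16259695e+00
 -2.46115210e-04  2.67363549e+00]
```

View pics/w1.png

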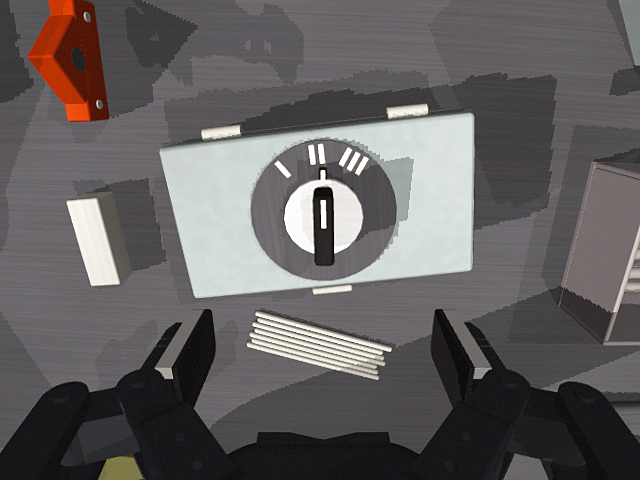

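The bar is well aligned with the tool: the dial centre is at (323,216) and the pointer nose at (323,172). Joint 6 is at 2.67, though, and turning the dial clockwise would run it close to 3.14. I'll measure from the wrist view, then grasp half a turn round.

Run:
```python
from rig import env, optics
from h import *
c=optics.capture("wrist")
s=env.get_state(); print(s["tool_pos"],s["eef_rot"])
P=back(c,[(160,150),(472,113),(472,270),(196,298)],.085);print(P[:,:2],P.mean(0))
P=back(c,[(323.5,188),(323.5,265)],.129);print("bar top",P[:,:2],P.mean(0)); d=P[0]-P[1];print(np.arctan2(d[1],d[0]))
P=back(c,[(284,216),(363,216),(323.5,177),(323.5,255)],.095);print("disc",P[:,:2],P.mean(0))
P=back(c,[(251,212),(397,212),(323,138),(323,282)],.0855);print("face",P[:,:2],P.mean(0))
P=back(c,[(322.5,172)],.095);print("tip",P)
cv2.imwrite("pics/w1z.png",cv2.resize(c["frame"][130:290,240:410,::-1],None,fx=3.7,fy=3.7,interpolation=cv2.INTER_CUBIC))
```

```text
[ 0.46072882 -0.21514488  0.30390111] [3.14151630e+00 2.10629069e-04 3.11053219e-02]
[[ 0.5073522  -0.09243959]
 [ 0.54117031 -0.320538  ]
 [ 0.41772166 -0.33971985]
 [ 0.38429546 -0.11042175]] [ 0.46263491 -0.2157798   0.085     ]
bar top [[ 0.49178766 -0.21476475]
 [ 0.4378415  -0.21654224]] [ 0.46481458 -0.2156535   0.129     ]
0.03293740879659185
disc [[ 0.46195602 -0.18607244]
 [ 0.46389581 -0.24539558]
 [ 0.49245327 -0.21476397]
 [ 0.43133053 -0.21677759]] [ 0.46240891 -0.21575239  0.095     ]
face [[ 0.46152205 -0.15953232]
 [ 0.46522192 -0.27268516]
 [ 0.5193546  -0.21351984]
 [ 0.40337569 -0.21729225]] [ 0.46236856 -0.21575739  0.0855    ]
tip [[ 0.49608345 -0.21392025  0.095     ]]
```

View pics/w1z.png

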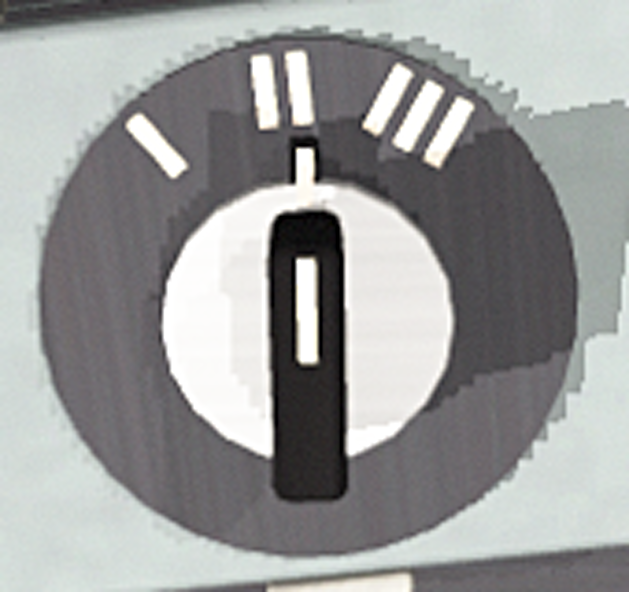

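The wrist and top views agree: centre (0.4625, -0.2157), bar yaw 0.033, box yaw 0.145, so the dial is at about +0.11. Now I'll turn the tool half a turn back.

servo_tool --pt "0 0 -0.14 0 0 0 1" --pt "0 0 -0.14 0 0 0 1" --pt "0 0 -0.14 0 0 0 1" --pt "0 0 -0.14 0 0 0 1" --pt "0 0 -0.14 0 0 0 1" --pt "0 0 -0.14 0 0 0 1" --pt "0 0 -0.14 0 0 0 1" --pt "0 0 -0.14 0 0 0 1" --pt "0 0 -0.14 0 0 0 1" --pt "0 0 -0.14 0 0 0 1"

```text
time_s: 3.05
tool_pos: [0.4608, -0.2151, 0.3039]
eef_rot: [-3.142, 0.0, 1.437]
ft_force: [-0.6, -1.3, 0.4]
opening: 0.996
```

servo_tool --pt "0 0 -0.14 0 0 0 1" --pt "0 0 -0.14 0 0 0 1" --pt "0 0 -0.14 0 0 0 1" --pt "0 0 -0.14 0 0 0 1" --pt "0 0 -0.14 0 0 0 1" --pt "0 0 -0.14 0 0 0 1" --pt "0 0 -0.14 0 0 0 1" --pt "0 0 -0.14 0 0 0 1" --pt "0 0 -0.14 0 0 0 1" --pt "0 0 -0.14 0 0 0 1"

```text
time_s: 4.05
tool_pos: [0.4608, -0.2151, 0.304]
eef_rot: [-3.142, 0.0, 2.837]
ft_force: [-0.3, 0.4, -0.4]
opening: 0.999
```

servo_tool --pt "0 0 -0.14 0 0 0 1" --pt "0 0 -0.14 0 0 0 1" --pt "0 0 -0.06 0 0 0 1" --pt "0 0 0 -2 -0.6 0 1" --pt "0 0 0 0 0 0 1" --pt "0 0 0 0 0 0 1"

```text
time_s: 4.65
tool_pos: [0.4633, -0.2152, 0.3039]
eef_rot: [-3.142, 0.0, -3.112]
ft_force: [1.3, -0.5, -0.3]
opening: 1.001
```

servo_tool --pt "0 0 0 0 0 20 1" --pt "0 0 0 0 0 20 1" --pt "0 0 0 0 0 20 1" --pt "0 0 0 0 0 20 1" --pt "0 0 0 0 0 15 1" --pt "0 0 0 0 0 15 1" --pt "0 0 0 0 0 10 1" --pt "0 0 0 0 0 10 1" --pt "0 0 0 0 0 0 1" --pt "0 0 0 0 0 0 1"

```text
time_s: 5.65
tool_pos: [0.4635, -0.215, 0.174]
eef_rot: [-3.142, 0.0, -3.111]
ft_force: [0.0, -0.8, 0.1]
opening: 1.001
```

Run:
```python
from rig import env, optics
import cv2
c=optics.capture("wrist"); cv2.imwrite("pics/w2.png",c["frame"][:,:,::-1])
s=env.get_state(); print(s["time_s"],s["tool_pos"],s["eef_rot"],s["joints"],s["ft_force"])
```

```text
5.7 [ 0.46373244 -0.21506102  0.17441276] [-3.14120666e+00  7.87651872e-04 -3.11048553e+00] [-4.34242578e-01  3.28222393e-01 -4.01309638e-01  8.40387190e-01
  8.49854420e-06 -4.65349548e-01] [-0.0442646  -0.84702197  0.29536491]
```

View pics/w2.png

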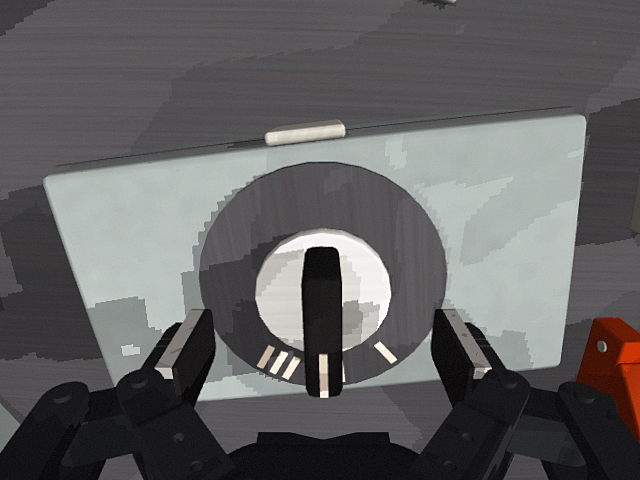

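The view is from behind now. The bar (x≈323, rows 247-395) sits midway between the pads (about 212 and 433), with no contact. Closing.

servo_tool --pt "0 0 0 0 0 0 0.5" --pt "0 0 0 0 0 0 0.3" --pt "0 0 0 0 0 0 0.2" --pt "0 0 0 0 0 0 -0.2" --pt "0 0 0 0 0 0 -1" --pt "0 0 0 0 0 0 -1" --pt "0 0 0 0 0 0 -1" --pt "0 0 0 0 0 0 -1" --pt "0 0 0 0 0 0 -1" --pt "0 0 0 0 0 0 -1"

```text
time_s: 6.7
tool_pos: [0.4634, -0.215, 0.1741]
eef_rot: [-3.141, 0.0, -3.111]
ft_force: [-1.4, -1.1, 3.4]
opening: 0.153
```

servo_tool --pt "0 0 0.06 0 0 0 -1" --pt "0 0 0.06 0 0 0 -1" --pt "0 0 0.06 0 0 0 -1" --pt "0 0 0.06 0 0 0 -1" --pt "0 0 0.06 0 0 0 -1" --pt "0 0 0.06 0 0 0 -1" --pt "0 0 0.06 0 0 0 -1" --pt "0 0 0.06 0 0 0 -1" --pt "0 0 0.01 0 0 0 -1" --pt "0 0 0 0 0 0 -1"

```text
time_s: 7.7
tool_pos: [0.4631, -0.2162, 0.1741]
eef_rot: [-3.138, 0.001, 2.682]
ft_force: [-2.2, -4.5, 2.6]
opening: 0.152
```

servo_tool --pt "0 0 0 0 0 0 -1" --pt "0 0 0 0 0 0 -1" --pt "0 0 0 0 0 0 -1" --pt "0 0 0 0 0 0 -1" --pt "0 0 0 0 0 0 -1" --pt "0 0 0 0 0 0 -1"

```text
time_s: 8.3
tool_pos: [0.4632, -0.2162, 0.1741]
eef_rot: [-3.138, 0.001, 2.682]
ft_force: [-2.1, -5.2, 2.6]
opening: 0.15
```

Run:
```python
from rig import env, optics
import cv2
c=optics.capture("wrist"); cv2.imwrite("pics/w3.png",c["frame"][:,:,::-1])
s=env.get_state(); print(s["time_s"],s["tool_pos"],s["eef_rot"],s["ft_force"],s["torque"],s["opening"])
```

```text
8.35 [ 0.4631637  -0.2161459   0.17410967] [-3.13842146e+00  8.83675000e-04  2.68218127e+00] [-1.99121224 -4.24361321  2.83069392] [-0.83218968  0.42083198 -0.04331326] 0.15713109289059068
```

View pics/w3.png

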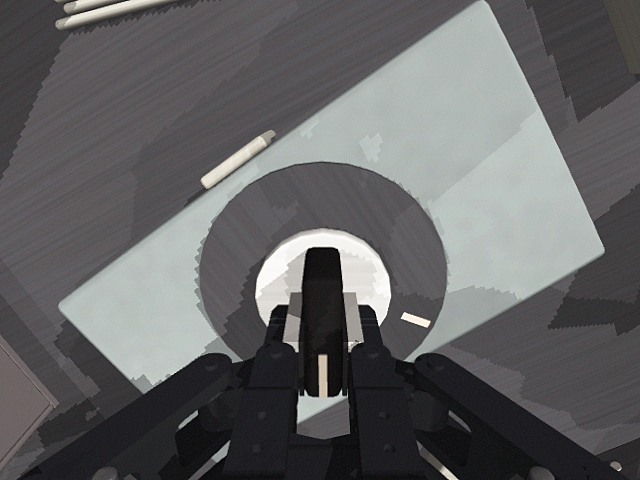

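The bar turned with the gripper. Tool yaw gives a dial angle of about 0.60, held for over 0.6 s. Next is -1.2 to the one-line mark.

servo_tool --pt "0 0 -0.08 0 0 0 -1" --pt "0 0 -0.08 0 0 0 -1" --pt "0 0 -0.08 0 0 0 -1" --pt "0 0 -0.08 0 0 0 -1" --pt "0 0 -0.08 0 0 0 -1" --pt "0 0 -0.08 0 0 0 -1" --pt "0 0 -0.08 0 0 0 -1" --pt "0 0 -0.08 0 0 0 -1" --pt "0 0 -0.08 0 0 0 -1" --pt "0 0 -0.08 0 0 0 -1"

```text
time_s: 9.35
tool_pos: [0.4632, -0.2143, 0.1741]
eef_rot: [3.14, 0.001, -2.797]
ft_force: [-1.2, 2.0, 4.7]
opening: 0.153
```

servo_tool --pt "0 0 -0.08 0 0 0 -1" --pt "0 0 -0.08 0 0 0 -1" --pt "0 0 -0.08 0 0 0 -1" --pt "0 0 -0.08 0 0 0 -1" --pt "0 0 -0.08 0 0 0 -1" --pt "0 0 0 0 0 0 -1" --pt "0 0 0 0 0 0 -1" --pt "0 0 0 0 0 0 -1" --pt "0 0 0 0 0 0 -1" --pt "0 0 0 0 0 0 -1"

```text
time_s: 10.35
tool_pos: [0.4627, -0.2134, 0.1741]
eef_rot: [3.138, 0.002, -2.399]
ft_force: [-2.3, 3.2, 6.9]
opening: 0.152
```

servo_tool --pt "0 0 0 0 0 0 -1" --pt "0 0 0 0 0 0 -1"

```text
time_s: 10.55
tool_pos: [0.4627, -0.2134, 0.1741]
eef_rot: [3.139, 0.002, -2.399]
ft_force: [-0.8, 4.3, 6.8]
opening: 0.151
```

Run:
```python
from rig import env, optics
import cv2
c=optics.capture("wrist"); cv2.imwrite("pics/w4.png",c["frame"][:,:,::-1])
s=env.get_state(); print(s["time_s"],s["tool_pos"],s["eef_rot"],s["ft_force"],s["torque"],s["opening"])
```

```text
10.6 [ 0.46266515 -0.21344208  0.17407699] [ 3.13849990e+00  1.51610851e-03 -2.39921684e+00] [-2.2027854   4.40443254  5.81467433] [ 0.69503444  0.50704789 -0.02169639] 0.14757081498116523
```

View pics/w4.png

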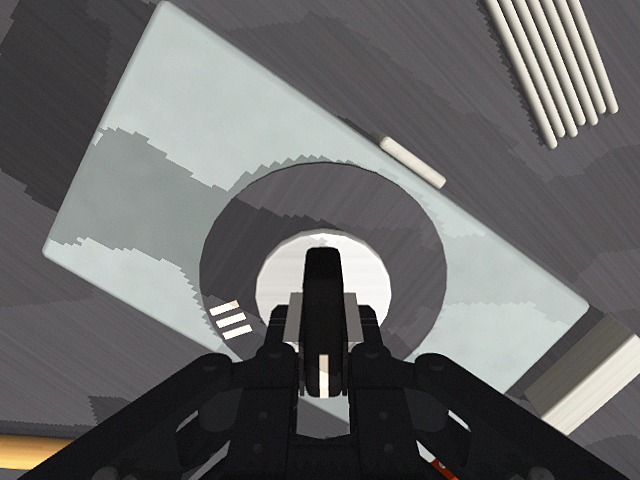

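The dial is at about -0.60, still gripped, with the three-line mark now at left (230,318). Turning back +0.6, then pausing.

servo_tool --pt "0 0 0.08 0 0 0 -1" --pt "0 0 0.08 0 0 0 -1" --pt "0 0 0.08 0 0 0 -1" --pt "0 0 0.08 0 0 0 -1" --pt "0 0 0.08 0 0 0 -1" --pt "0 0 0.08 0 0 0 -1" --pt "0 0 0.06 0 0 0 -1" --pt "0 0 0.06 0 0 0 -1" --pt "0 0 0 0 0 0 -1" --pt "0 0 0 0 0 0 -1"

```text
time_s: 11.6
tool_pos: [0.4634, -0.2147, 0.1741]
eef_rot: [3.141, 0.0, -2.999]
ft_force: [-0.5, 0.2, 5.3]
opening: 0.154
```

servo_tool --pt "0 0 0 0 0 0 -1" --pt "0 0 0 0 0 0 -1" --pt "0 0 0 0 0 0 -1" --pt "0 0 0 0 0 0 -1" --pt "0 0 0 0 0 0 -1"

```text
time_s: 12.1
tool_pos: [0.4634, -0.2148, 0.1741]
eef_rot: [3.141, 0.0, -2.999]
ft_force: [-1.2, 0.7, 4.6]
opening: 0.151
```

servo_tool --pt "0 0 0 0 0 0 0" --pt "0 0 0 0 0 0 0.5" --pt "0 0 0 0 0 0 1" --pt "0 0 0 0 0 0 1" --pt "0 0 0 0 0 0 1" --pt "0 0 0 0 0 0 1" --pt "0 0 0 0 0 0 1" --pt "0 0 0 0 0 0 1"

```text
time_s: 12.9
tool_pos: [0.4634, -0.2149, 0.1739]
eef_rot: [-3.142, 0.0, -3.0]
ft_force: [-0.9, -0.4, 0.7]
opening: 1.0
```

Released with the gripper fully open. Rising straight up, then checking.

servo_tool --pt "0 0 0 0 0 -10 1" --pt "0 0 0 0 0 -20 1" --pt "0 0 0 0 0 -20 1" --pt "0 0 0 0 0 -20 1" --pt "0 0 0 0 0 -20 1" --pt "0 0 0 0 0 -20 1" --pt "0 0 0 0 0 -20 1" --pt "0 0 0 0 0 0 1" --pt "0 0 0 0 0 0 1" --pt "0 0 0 0 0 0 1"

```text
time_s: 13.9
tool_pos: [0.4629, -0.2147, 0.3031]
eef_rot: [3.141, -0.001, -3.0]
ft_force: [0.0, 0.3, -1.0]
opening: 0.996
```

Run:
```python
from rig import env, optics
import cv2
c=optics.capture("wrist"); cv2.imwrite("pics/w5.png",c["frame"][:,:,::-1])
c=optics.capture("scene"); cv2.imwrite("pics/s5.png",c["frame"][:,:,::-1])
s=env.get_state(); print(s["time_s"],s["tool_pos"],s["eef_rot"],s["ft_force"],s["opening"])
```

```text
14.0 [ 0.46279956 -0.21461011  0.30288029] [ 3.14042215e+00 -1.76811638e-03 -3.00035394e+00] [ 0.00766482 -0.61182972 -0.84065372] 1.0035256536101484
```

View pics/w5.png

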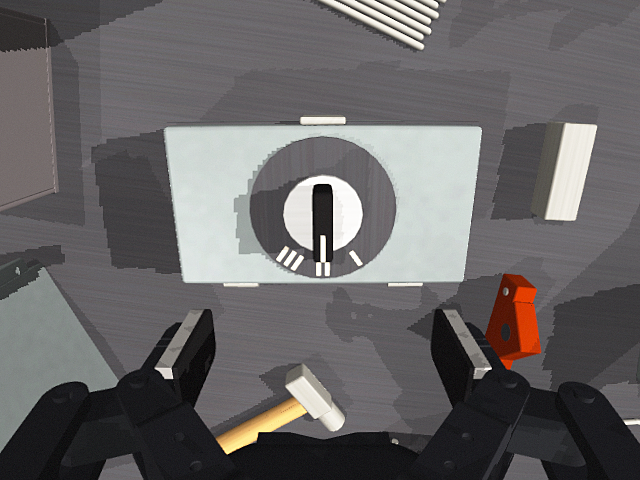

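View pics/s5.png

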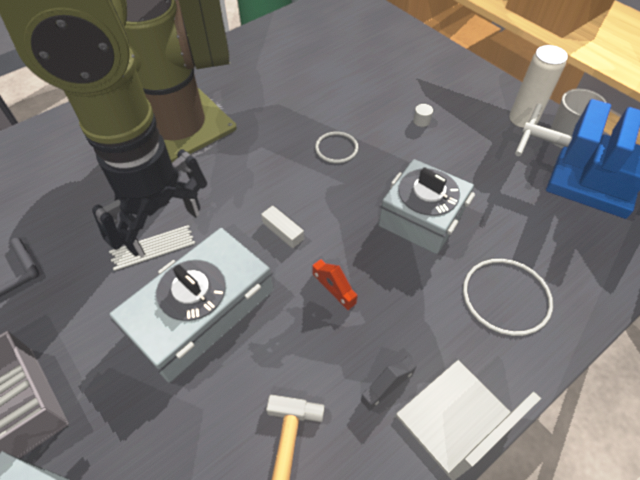

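The bar points at the two-line mark (323,268), square to the box, and the gripper is clear. The square dial at (430,185) looks unchanged. Handing in.

Run:
```python
from rig import env
env.sign_off()
```

```text
the job is handed in; nothing more can be done
```

I dialled the combination on the long box in one grasp and handed the job in at about 14 s of the 42 s allowed; no verdict is reported.

- **Dialling:** the dial started at about +0.11 rad. I turned it clockwise to about +0.60 (three-line), anticlockwise to about -0.60 (one-line), then clockwise to about 0 (two-line). It paused for at least half a second at each mark. These angles come from the tool's yaw and the box yaw measured in the images, since the joint itself can't be read.
- **Last checks:** after I opened the gripper and lifted it clear, the wrist picture showed the pointer at the two-line mark. The scene picture showed the square box's dial unchanged by eye; I did not measure it. Wrist force was near zero and the readings during the turns stayed below 10 N.
- **Disagreement:** the initial dial readings ranged from 0.08 to 0.16 rad across the top and scene pictures, well within the 0.2 rad tolerance.

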